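# Start the bayonet lid on the shipping canister and hold it short of the lock

## Robot

A 6-joint arm with a two-finger parallel gripper is mounted at the origin on the work surface. World frame = base frame: x ahead of the robot, y to its left, z up, the work surface at z = 0. Lengths are in m, angles in rad, forces in N, time in s.
With the tool pointing down it reaches from about 0.375 to 0.9 m from the base axis. Payload 3.1 kg.
Tool frame: the origin (TCP) lies at the very end of the fingers, on their centre line; the grasp point (between the pads) lies 19 mm behind it; z points along the fingers, y is the line along which they close (so a half turn about z gives the same grasp; the last joint's range is limited). The gripper opens to 87 mm and grips with 3 to 60 N. Pads are 19 mm wide; open, the fingers measure 117 mm over their backs; the gripper's body (75 mm by 190 mm) begins 51 mm behind the grasp point.
Start: joints at [0.954, 0.527, 1.433, -0, 1.181, -0.178], TCP at [0.265, 0.566, 0.223] pointing down, gripper open.
Joint ranges: [-3.08, 3.08], [-0.75, 2.2], [0.22, 2.44], [-1.43, 4.57], [0, 2.65], [-2.85, 2.85]. Speed limits (rad/s): [2.79, 2.79, 3.14, 3.14, 3.14, 3.14].

## Interface

Orientations are given as a unit quaternion [x, y, z, w].
In Python, from rig import robot gives the robot as it stands. The module is installed in compiled form; this text tells all that it offers.
- The arm moves only by the tool servo_tool, never from a script. Its argument "rows" is one flat list of numbers, 5 for each row, row after row: the closure, from -1 (fully open) to 1 (shut), so that 0 is half open, then the shift along the tool's x, y, z in m, then the turn about the tool's z in degrees. A call has 1 to 5 rows; each row shifts and turns the commanded pose from where the row before left it, along the tool's axes as they then stand; what a row does not reach is not made up. A row lasts 1/12 s, in which the tool goes at most 41.7 mm and 7.16 degrees, less where a joint would pass 70% of its speed; a pose out of reach is approached as far as the arm can. A call with a gripper value outside its range is refused whole. The fingers move at their own pace and stop on an object; "newtons" is the grip in N (left out, the last holds). Time passes only in rows, so rows that do not move let the fingers close. It gives the time, the measured TCP pose, the force, the opening and the grip force at its end, in the units of the state.
- robot.get_obs(): the state, without advancing time (a new reading comes with each control period).
- robot.camera(name): name is "scene" or "top" or "wrist"; returns a dict with "pixels" (400x640x3 uint8, red, green, blue), "intrinsics" (3x3 intrinsics, pixels), "rvec" (rotation vector, rad) and "tvec" (3), from world to camera coordinates, as OpenCV has them; the wrist camera has in their place "mount" (4x4, takes a point from camera to tool coordinates, whose origin is the TCP and whose axes are the flange's). Camera axes: x right, y down, z forward; pixel columns grow to the right and rows downward; lengths in m; the calibration is good to about 2 mm. The wrist camera is an equidistant fisheye: a pixel r from the principal point sees the ray r / f radians off the axis. A picture is of the moment at which its call begins: read the wrist's pose just before it. There is no depth.
- robot.hand_in(): hands the job in; it is judged then, once.
Trained networks look in a picture, given as the dict that the camera call returned (one of the last four; its "shot" number tells which), for a name from the list of things; names that differ only in an ending like _2 or _b are one class to them, and where a whole thing is asked for, a point or a joint stands for the part that bears it (a point fixed in the world has none). Each returns a list of dicts, best first, with "score" (0 to 1); they miss things now and then, are a little off and sometimes report something else, mostly with a low value. They report only what shows in the picture. A call takes as long as a camera call. They do not tell look-alikes from the thing itself.
- robot.spot_in(picture, query): "at" ([x, y, z] in m, in world coordinates, good to about 4 mm: the middle of the surface that is visible of it).
- robot.outline_of(picture, query): "region" (400x640 bool, what is visible of it).
- robot.place_of(picture, query): "at" ([x, y, z] in m, in world coordinates, good to about 4 mm: a listed point, or the origin of a listed thing).
The state is a dict: "time": time; "q": joint angles; "joint_velocities": joint speeds; "joint_torque": joint torques, N m; "position": TCP position; "tool_rot": TCP orientation; "ft_force": force on the tool from outside, world axes, zero at the start; "moment": the same for the moment, N m; "grip_width": finger opening in m; "grip_force": force on a finger pad.
Only numpy, scipy, OpenCV 4.12 (cv2) and the standard library are available. Lean on these libraries where they do the work, as an engineer would, in place of code of your own. Each camera call takes 0.05 s, during which the arm holds its last target. There are 200 camera calls.

## Task

Take the orange lid off the free-turning turntable, set it into the clamped canister with its pins down the entry slots at the green marks, and turn it clockwise until its bar points at the yellow halfway marks. The catch at the red marks is a one-way tamper lock that must not be pushed or click before the checker gives the word, so finish there still gripping the lid, flat on the rim and holding still. Keep the carton standing on the turntable, and leave the tape roll and cutter where they lie.

Things in the scene. Friction and masses are not known exactly. Their poses are not given: they have to be found in the camera images.
- lid: Orange bayonet lid, 0.11 kg, standing upright on its plug on the turntable. Origin: centre of the plug's bottom; z up; x along grip bar and pins; same after half a turn. Plug 48 mm dia, 28 mm deep, lowest 8 mm tapering to 40 mm dia. Flange 76 mm dia, 28 to 34 mm above the origin. On it the grip bar: 60 mm long (x), 13 thick (y), from 34 to 68 mm above the origin, white pointers at both ends
- lid_grip (a point): point on the lid's axis in the grip bar, 56 mm above the lid's origin (22 mm above the flange's top, 12 mm below the bar's top); axes as the lid's
- lid_seat (a point): centre of the underside of the lid's flange, 28 mm above the lid's origin; rests on the canister's rim when the lid is fully down
- lid_pin (a point): outer end of one of the lid's two round steel pins, 31 mm from the lid's axis along +x, 14 mm above the lid's origin; 8 mm dia; its twin points along -x
- canister: Grey canister, 84 mm dia, white collar 96 mm dia, held fast in a bench clamp (230 x 100 mm, 60 high, screw towards +x). Origin: under its axis on the bench; z up; x points along the yellow halfway marks (at +x and -x). Seen from above, green entry marks are 45 degrees anticlockwise of the yellow, red lock marks 45 degrees clockwise; all in opposite pairs. Steel rods inside are out of the lid's way
- canister_mouth (a point): centre of the rim plane on the axis, 160 mm above the canister's origin; axes as the canister's. In the mouth: a lip of 52 mm inner dia, 8 mm thick; once down, the pins run under it with 2 mm up-and-down play. Turning is stopped anticlockwise of the entry (about 7 degrees) and at the red marks
- entry_slot (a point): mouth of one entry slot, at the rim, 30 mm from the axis, at a green mark: straight, 15 mm wide, cut through the lip to 34 mm from the axis; its twin is opposite. The lid goes down only with its bar and pins along the slots
- catch (a joint): the canister's orange sprung one-way catch, m pushed outward: 0 at rest. A pin first touches it about 14 to 23 degrees clockwise past the yellow marks, pushes it out (0.7 N per mm), and it snaps back behind the pin at the red marks (the click)
- turntable: base of a packing turntable, fixed on the bench; origin under its centre, z up. Its plywood platter, 300 mm dia, rubber-topped, top 30 mm above the bench, turns freely on a bearing (hardly any friction), so what stands on it swings away if pushed
- carton: sealed small carton 80 x 60 x 45 mm standing on the turntable opposite the lid (may ride round with it, must stay on it); origin: centre of its underside
- tape_roll: yellow tape roll lying flat on the bench, 100 mm dia, 48 mm high; origin: centre of its underside; must stay where it is
- cutter: blue safety cutter lying on the bench, about 140 x 22 x 15 mm, along its x; origin: underside of the handle's centre; must stay where it is
Things that resemble listed ones, but are neither listed nor needed, are in the scene too. Of the things like the lid, leave any that is black or purple; of the rest the smaller one is meant.

How it is judged:
By the outcome, as a careful person would: the job done as asked, in the order asked, and still so for the second after the job is handed in, while the arm keeps its last pose, push and grip.
It also fails if it takes over 51 s, if anything falls off the work surface, if the arm or the gripper's body presses on something with over 40 N, if the wrist force passes 120 N, or if a joint passes its speed limit or range.

## Working session

There is one attempt and no reset: what is moved stays moved. The work goes in short steps, Python scripts to look and compute and a tool call to move; the robot and the scene stay as the last step left them, time stands still between calls to the robot, and variables do not carry over. Pictures are saved under pics/ and viewed, at most 10 in all, crops included, and the job is handed in when it is done.

Besides the shell and the picture viewer there is one more tool, called after "Call:" as name(argument=value, ...), one argument or row to a line, values as JSON. servo_tool: Moves the arm, as the interface text tells. Its arguments: {"type":"object","properties":{"rows":{"type":"array","items":{"type":"number"}},"newtons":{"type":"number"}},"required":["rows"]}

```bash
mkdir -p pics; cat > h.py <<'E'
import numpy as np, cv2
from rig import robot
from scipy.spatial.transform import Rotation as R
def save(p,name): cv2.imwrite('pics/'+name+'.png',p['pixels'][:,:,::-1])
def proj(p,X):
    return cv2.projectPoints(np.float64(X).reshape(-1,3),np.float64(p['rvec']),np.float64(p['tvec']),np.float64(p['intrinsics']),None)[0].reshape(-1,2)
def back(p,uv,z):
    Rm=cv2.Rodrigues(np.float64(p['rvec']))[0]; t=np.float64(p['tvec']).ravel(); c=-Rm.T@t
    uv=np.float64(uv).reshape(-1,2); d=np.c_[uv,np.ones(len(uv))]@np.linalg.inv(p['intrinsics']).T@Rm
    return c+d*((z-c[2])/d[:,2])[:,None]
E
python3 - <<'E'
from h import *
o=robot.get_obs(); print({k:np.round(v,4) for k,v in o.items()})
ps={}
for n in ('scene','top'):
    p=robot.camera(n); save(p,n+'0'); ps[n]=p
    for q in ['lid','lid_grip','lid_pin','canister_mouth','entry_slot','catch','canister','turntable','carton','tape_roll','cutter']:
        print(n,q,[(round(d['score'],2),np.round(d['at'],3).tolist()) for d in robot.place_of(p,q)[:4]])
a=cv2.imread('pics/scene0.png')
E
```

```text
{'time': np.float64(0.0), 'q': array([ 0.9535,  0.5285,  1.4339,  0.    ,  1.1814, -0.1785]), 'joint_velocities': array([-0.0005, -0.0004,  0.0006,  0.0018,  0.001 , -0.0016]), 'joint_torque': array([ 0.00000e+00, -4.40052e+01, -1.76591e+01,  6.33000e-02,
        5.81000e-02, -2.00000e-04]), 'position': array([0.2651, 0.5652, 0.2216]), 'tool_rot': array([ 2.176e-01,  9.760e-01, -1.000e-03, -4.000e-04]), 'ft_force': array([ 0.0003,  0.0454, -0.0907]), 'moment': array([-0.0105, -0.0372, -0.0048]), 'grip_force': np.float64(0.0), 'grip_width': np.float64(0.0872)}
scene lid [(0.98, [0.485, -0.146, 0.029]), (0.97, [0.481, 0.067, 0.0]), (0.92, [0.26, -0.26, 0.004]), (0.91, [0.824, -0.157, 0.002])]
scene lid_grip [(0.89, [0.491, -0.148, 0.085]), (0.86, [0.478, 0.071, 0.08]), (0.81, [0.825, -0.156, 0.075]), (0.73, [0.255, -0.261, 0.054])]
scene lid_pin [(0.82, [0.799, -0.126, 0.019]), (0.8, [0.516, -0.133, 0.047]), (0.62, [0.437, 0.077, 0.024]), (0.55, [0.238, -0.286, 0.013])]
scene canister_mouth []
scene entry_slot [(0.69, [0.551, 0.263, 0.159]), (0.43, [0.484, -0.148, 0.029])]Traceback (most recent call last):
  File "<stdin>", line 7, in <module>
ValueError: it knows: canister, canister_mouth, carton, cutter, entry_slot, lid, lid_grip, lid_pin, lid_seat, tape_roll, turntable
```

View pics/scene0.png

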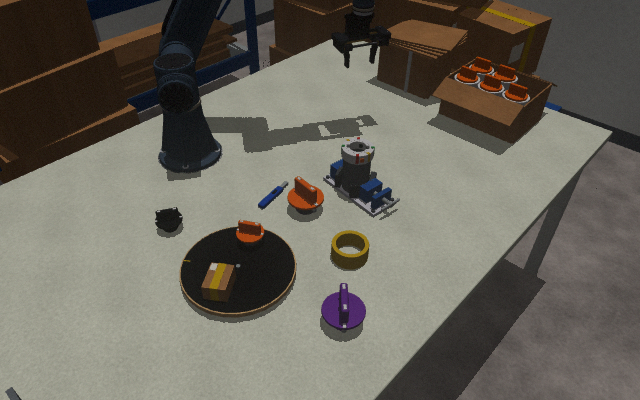

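The scene view shows the small orange lid on the turntable at pixel (250,230). There is a bigger orange lid on the bench at (305,195), the canister is at (357,155) and the carton is at (218,280). Purple and black lids are look-alikes.

```bash
python3 - <<'E'
from h import *
p=robot.camera('top'); save(p,'top0')
for q in ['lid','lid_grip','lid_pin','canister_mouth','entry_slot','canister','turntable','carton','tape_roll','cutter']:
    print(q,[(round(d['score'],2),np.round(d['at'],3).tolist()) for d in robot.place_of(p,q)[:4]])
c=proj(p,[[0.487,-0.147,.098],[0.55,0.26,.16]]); print(c)
a=p['pixels'][:,:,::-1]; t=[]
for u,v in c.round().astype(int): 
    u=np.clip(u,35,605);v=np.clip(v,35,365)
    t.append(cv2.resize(a[v-35:v+35,u-35:u+35],(400,400),interpolation=cv2.INTER_CUBIC))
cv2.imwrite('pics/top0c.png',np.hstack(t))
E
```

```text
lid [(0.84, [0.481, 0.075, -0.002]), (0.76, [0.486, -0.151, 0.027]), (0.75, [0.256, -0.259, 0.001]), (0.7, [0.824, -0.159, -0.003])]
lid_grip [(0.93, [0.262, -0.256, 0.057]), (0.88, [0.828, -0.153, 0.08]), (0.64, [0.48, 0.071, 0.077])]
lid_pin [(0.97, [0.242, -0.286, 0.011]), (0.86, [0.516, -0.132, 0.046]), (0.79, [0.797, -0.122, 0.02]), (0.7, [0.439, 0.075, 0.021])]
canister_mouth [(0.64, [0.525, 0.242, 0.161])]
entry_slot [(0.79, [0.55, 0.264, 0.159])]
canister [(0.72, [0.525, 0.249, 0.002]), (0.5, [0.492, -0.15, 0.059])]
turntable [(0.72, [0.555, 0.266, 0.16]), (0.71, [0.527, -0.233, -0.001])]
carton [(0.96, [0.556, -0.308, 0.029])]
tape_roll [(0.79, [0.703, 0.016, -0.0])]
cutter [(0.66, [0.526, 0.249, 0.002]), (0.56, [0.372, 0.027, 0.004]), (0.5, [0.529, -0.232, 0.002])]
[[389.88161401 234.85406091]
 [214.59299764 201.41335955]]
```

View pics/top0c.png

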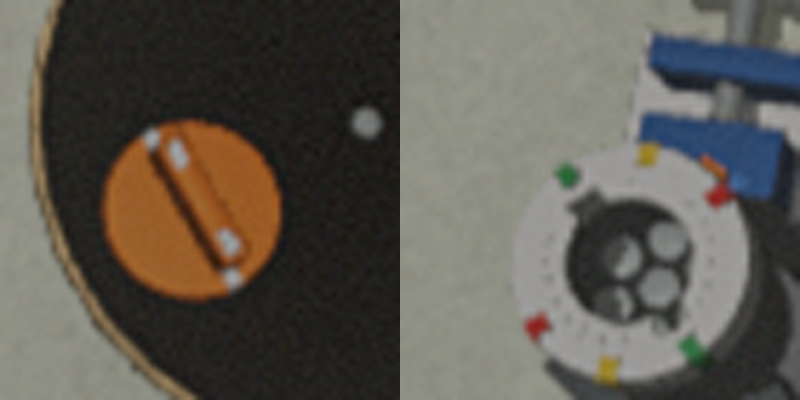

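View pics/top0.png

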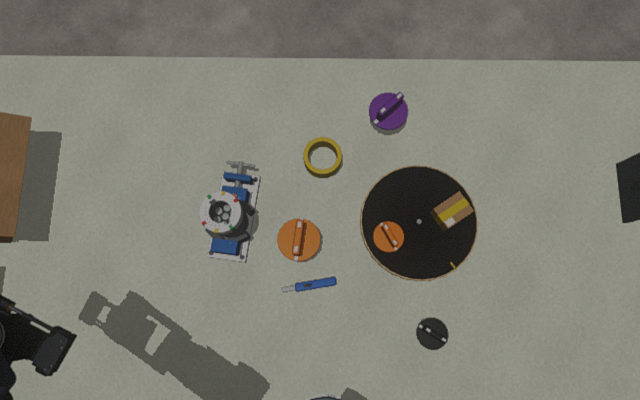

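```bash
python3 - <<'E'
from h import *
p=robot.camera('top'); o=robot.get_obs()
s=70/400
def q(l,ox,oy,z): return back(p,np.array(l)*s+[ox-.5+s/2,oy-.5+s/2],z)
L1=(355,200); L2=(180,166)
fl=q([(192,210)],*L1,.064); e=q([(178,152),(230,240)],*L1,.098); e2=q([(152,138),(233,278)],*L1,.064)
ang=lambda a,b: np.degrees(np.arctan2(*(a-b)[1::-1]))%180
print('flange',fl,'bar',e.mean(0),ang(*e),np.linalg.norm(e[0]-e[1]),'flangeptr',e2.mean(0),ang(*e2),np.linalg.norm(e2[0]-e2[1]))
m={}
for n,l in dict(y=[(248,155),(209,370)],g=[(168,175),(293,350)],r=[(319,195),(137,326)]).items():
    w=q(l,*L2,.16); print(n,w.mean(0),ang(*w),np.linalg.norm(w[0]-w[1]))
# colour-based circles
a=cv2.cvtColor(p['pixels'],cv2.COLOR_RGB2HSV)
def mask(lo,hi,c,r=26):
    k=cv2.inRange(a,lo,hi); z=np.zeros_like(k); cv2.circle(z,c,r,255,-1); return k&z
k=mask((3,150,90),(18,255,255),(389,236)); c=max(cv2.findContours(k,0,cv2.CHAIN_APPROX_NONE)[0],key=cv2.contourArea)
el=cv2.fitEllipse(cv2.convexHull(c)); print(el, back(p,el[0],.064))
k=mask((0,0,140),(180,60,255),(221,211)); c=max(cv2.findContours(k,0,cv2.CHAIN_APPROX_NONE)[0],key=cv2.contourArea)
el=cv2.fitEllipse(cv2.convexHull(c)); print(el, back(p,el[0],.16))
sc=robot.camera('scene'); 
for d in robot.place_of(p,'lid')+robot.place_of(sc,'canister'): print(d['score'],d['at'])
# tool yaw
print(R.from_quat(o['tool_rot']).as_matrix())
w=robot.camera('wrist'); print(w['mount'],w['intrinsics']); save(w,'w0')
E
```

```text
flange [[ 0.48807085 -0.1475254   0.064     ]] bar [ 0.48939041 -0.14796366  0.098     ] 29.884863792771796 0.04227414384787353 flangeptr [ 0.48909535 -0.14766253  0.064     ] 29.40852920577896 0.06888468546743774
y [0.52702488 0.24724503 0.16      ] 173.06528993896478 0.08778205667924696
g [0.52692162 0.24667146 0.16      ] 37.47073910848734 0.08837104697352378
r [0.52760884 0.2473699  0.16      ] 127.81452340001549 0.08792063642067664
((393.9306640625, 233.27383422851562), (16.376359939575195, 30.132123947143555), 149.0354766845703) [[ 0.49582076 -0.1616985   0.064     ]]
((217.04830932617188, 209.53152465820312), (44.40580368041992, 46.735748291015625), 20.400615692138672) [[0.531214   0.25330129 0.16      ]]
0.9 [0.4787, 0.0718, 0.0023]
0.79 [0.2575, -0.2586, -0.0001]
0.71 [0.4871, -0.154, 0.0279]
0.69 [0.5261, 0.2451, -0.0001]
[[-9.05271190e-01  4.24834168e-01  4.46055429e-05]
 [ 4.24834169e-01  9.05271190e-01  1.99617361e-05]
 [-3.18996854e-05  3.70207434e-05 -9.99999999e-01]]
[[-2.72783298e-04 -9.70516739e-01 -2.41033576e-01  6.45690179e-02]
 [ 9.99999308e-01 -5.40558153e-04  1.04482384e-03  1.08131260e-03]
 [-1.14431169e-03 -2.41033124e-01  9.70516215e-01 -1.61230282e-01]
 [ 0.00000000e+00  0.00000000e+00  0.00000000e+00  1.00000000e+00]] [[309.70691629   0.         323.2652172 ]
 [  0.         309.70691629 204.54506793]
 [  0.           0.           1.        ]]
```

The crops show the lid's flange centre and pointers, giving lid (0.489, -0.148) and bar angle about 29.7°. The canister axis is at (0.527, 0.247), with the green marks at 38°, yellow at 173° and red at 128°. Next I move over the lid.

Call:
servo_tool(
  rows=[-1,-0.0253,-0.0275,0,0,-1,-0.0253,-0.0275,0,0,-1,-0.0253,-0.0275,0,0,-1,-0.0253,-0.0275,0,0,-1,-0.0253,-0.0275,0,0],
)

```text
time: 1.52
position: [0.3218, 0.3861, 0.2227]
tool_rot: [0.217, 0.976, 0.0, 0.0]
ft_force: [1.4, 0.3, 0.4]
grip_width: 0.087
grip_force: 0.0
```

Call:
servo_tool(
  rows=[-1,-0.0253,-0.0275,0,0,-1,-0.0253,-0.0275,0,0,-1,-0.0253,-0.0275,0,0,-1,-0.0253,-0.0275,0,0,-1,-0.0253,-0.0275,0,0],
)

```text
time: 1.93
position: [0.3781, 0.2078, 0.2229]
tool_rot: [0.217, 0.976, 0.0, 0.0]
ft_force: [1.4, -0.4, -0.5]
grip_width: 0.0868
grip_force: 0.0
```

Call:
servo_tool(
  rows=[-1,-0.0253,-0.0275,0,0,-1,-0.0253,-0.0275,0,0,-1,-0.0253,-0.0275,0,0,-1,-0.0253,-0.0275,0,0,-1,-0.0253,-0.0275,0,0],
)

```text
time: 2.35
position: [0.4342, 0.0293, 0.2229]
tool_rot: [0.218, 0.976, 0.0, 0.0]
ft_force: [0.6, 0.4, -0.4]
grip_width: 0.087
grip_force: 0.0
```

Call:
servo_tool(
  rows=[-1,-0.0253,-0.0275,0,0,-1,-0.0253,-0.0275,0,0,-1,-0.0253,-0.0275,0,0,-1,-0.0253,-0.0275,0,0,-1,-0.0253,-0.0275,0,0],
)

```text
time: 2.77
position: [0.4902, -0.1491, 0.2228]
tool_rot: [0.218, 0.976, 0.0, 0.0]
ft_force: [1.1, 0.5, -0.5]
grip_width: 0.0871
grip_force: 0.0
```

Call:
servo_tool(
  rows=[-1,0,0,0,-5.5,-1,0,0,0,-5.5,-1,0,0,0,-5.5,-1,0,0,0,-5.5,-1,0,0,0,-5.5],
)

```text
time: 3.18
position: [0.4899, -0.1473, 0.2226]
tool_rot: [-0.023, 1.0, -0.0, 0.0]
ft_force: [0.2, 0.3, -0.1]
grip_width: 0.0871
grip_force: 0.0
```

Call:
servo_tool(
  rows=[-1,0,0,0,-5.5,-1,0,0,0,-5.5,-1,0,0,0,-5.5,-1,0,0,0,-5.5,-1,0,0,0,-5.5],
)

```text
time: 3.6
position: [0.4899, -0.1471, 0.2227]
tool_rot: [-0.26, 0.966, -0.0, 0.0]
ft_force: [-0.7, -0.3, 0.4]
grip_width: 0.0867
grip_force: 0.0
```

```bash
cat >> h.py <<'E'
def yaw(o): 
    m=R.from_quat(o['tool_rot']).as_matrix(); return np.degrees(np.arctan2(m[1,0],m[0,0]))%360
def goto(o,pos,yw):
    "tool-frame shift in mm, tool turn"
    m=R.from_quat(o['tool_rot']).as_matrix()
    return np.round(m.T@(np.array(pos)-o['position'])*1000,1), round(-((yw-yaw(o)+180)%360-180),2)
def wproj(w,o,X):
    T=np.eye(4);T[:3,:3]=R.from_quat(o['tool_rot']).as_matrix();T[:3,3]=o['position']
    X=np.float64(X).reshape(-1,3); c=(np.linalg.inv(T@w['mount'])@np.c_[X,np.ones(len(X))].T)[:3].T
    r=np.hypot(c[:,0],c[:,1]);th=np.arctan2(r,c[:,2]);K=w['intrinsics']
    return c[:,:2]/r[:,None]*th[:,None]*K[0,0]+[K[0,2],K[1,2]]
def wback(w,o,uv,z):
    T=np.eye(4);T[:3,:3]=R.from_quat(o['tool_rot']).as_matrix();T[:3,3]=o['position'];T=T@w['mount'];K=w['intrinsics']
    d=(np.float64(uv).reshape(-1,2)-[K[0,2],K[1,2]])/K[0,0];th=np.linalg.norm(d,axis=1)
    r=np.c_[d/th[:,None]*np.sin(th)[:,None],np.cos(th)]@T[:3,:3].T
    return T[:3,3]+r*((z-T[2,3])/r[:,2])[:,None]
E
python3 - <<'E'
from h import *
o=robot.get_obs(); print(o['position'],yaw(o),o['q'][5])
print(goto(o,[.489,-.1477,.03+.039],209.7))
w=robot.camera('wrist'); save(w,'w1'); u=wproj(w,o,[.489,-.1477,.064]); print(u)
for d in robot.place_of(w,'lid')+robot.place_of(w,'lid_grip'): print(d)
t=robot.camera('top')
E
```

```text
[ 0.48994312 -0.14713939  0.2226818 ] 210.12797705543872 -2.6070931217688185
(array([  1.1,   0. , 153.7]), np.float64(0.43))
[[323.20668837 189.0251672 ]]
{'at': [0.4813, 0.0719, -0.0014], 'score': 0.59}
{'at': [0.4918, -0.1483, 0.036], 'score': 0.58}
{'at': [0.5131, -0.1306, 0.0435], 'score': 0.18}
{'at': [0.484, -0.1509, 0.0842], 'score': 0.68}
```

View pics/w1.png

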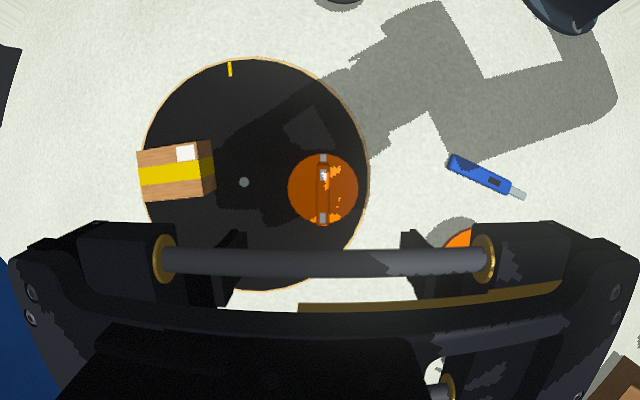

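The wrist picture shows the flange centred at (323,189), exactly where predicted, with the bar along tool x. I descend and grip.

Call:
servo_tool(
  rows=[-1,0.001,0,0.04,0.4,-1,0,0,0.04,0,-1,0,0,0.04,0,-1,0,0,0.022,0,-1,0,0,0.0115,0],
)

```text
time: 4.22
position: [0.4871, -0.1466, 0.0659]
tool_rot: [-0.253, 0.967, 0.002, -0.002]
ft_force: [-1.1, -0.1, 0.5]
grip_width: 0.0869
grip_force: 0.0
```

Call:
servo_tool(
  rows=[-1,0,0,0,0,1,0,0,0,0,1,0,0,0,0,1,0,0,0,0,1,0,0,0,0],
  newtons=30,
)

```text
time: 4.63
position: [0.4899, -0.148, 0.0703]
tool_rot: [-0.254, 0.967, -0.001, 0.001]
ft_force: [-0.2, -0.3, 0.4]
grip_width: 0.0682
grip_force: 0.0
```

Call:
servo_tool(
  rows=[1,0,0,0,0,1,0,0,0,0,1,0,0,0,0,1,0,0,0,0,1,0,0,0,0],
)

```text
time: 5.05
position: [0.489, -0.1476, 0.0692]
tool_rot: [-0.254, 0.967, -0.0, 0.0]
ft_force: [-0.9, -0.1, 0.3]
grip_width: 0.0351
grip_force: 0.0
```

```bash
python3 - <<'E'
from h import *
o=robot.get_obs(); print(o['position'],yaw(o),o['q'][5],o['ft_force'],o['grip_width'])
w=robot.camera('wrist'); save(w,'w2')
E
```

```text
[ 0.48903758 -0.14758327  0.06917452] 209.45570473361872 -2.597038875393477 [-0.87290496 -0.1359113   0.30505016] 0.03512449672178993
```

View pics/w2.png

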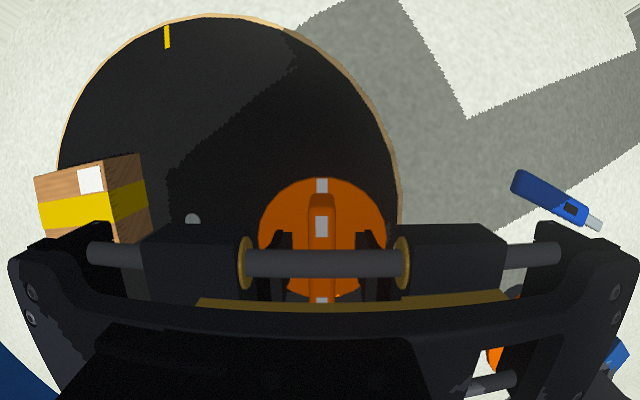

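Fingers straddle the bar and are still closing. The flange pointers show at (322,186) and (321,300).

Call:
servo_tool(
  rows=[1,0,0,0,0,1,0,0,0,0,1,0,0,0,0,1,0,0,0,0,1,0,0,0,0],
)

```text
time: 5.52
position: [0.4888, -0.1475, 0.0689]
tool_rot: [-0.254, 0.967, 0.0, -0.0]
ft_force: [-0.0, -0.5, -1.5]
grip_width: 0.0126
grip_force: 30.0
```

Call:
servo_tool(
  rows=[1,0,0,0,0,1,0,0,0,0,1,0,0,0,0,1,0,0,0,0,1,0,0,0,0],
)

```text
time: 5.93
position: [0.489, -0.1476, 0.069]
tool_rot: [-0.254, 0.967, 0.0, -0.0]
ft_force: [0.1, 0.2, -0.7]
grip_width: 0.0128
grip_force: 30.0
```

```bash
python3 - <<'E'
from h import *
o=robot.get_obs(); print(o['position'],yaw(o),o['ft_force'],o['moment'],o['grip_width'],o['grip_force'])
w=robot.camera('wrist'); save(w,'w3')
m=R.from_quat(o['tool_rot']).as_matrix()
# orange flange extents around predicted circle, search best-fit centre in tool frame
a=cv2.cvtColor(w['pixels'],cv2.COLOR_RGB2HSV); k=cv2.inRange(a,(3,150,60),(20,255,255)); k[:, :200]=0;k[:,440:]=0
c=max(cv2.findContours(k,0,cv2.CHAIN_APPROX_NONE)[0],key=cv2.contourArea)[:,0,:]
c=c[c[:,1]<245]; P=(wback(w,o,c,.064)-o['position'])@m
# outer rim points: radius ~38
r=np.hypot(P[:,0],P[:,1]); Q=P[(r>34)&(r<42)]
from scipy.optimize import least_squares
f=least_squares(lambda x:np.hypot(Q[:,0]-x[0],Q[:,1]-x[1])-.038,[0,0],loss='soft_l1',f_scale=.0005) if len(Q)>5 else None
r=np.hypot(P[:,0],P[:,1]);Q=P[(r>.034)&(r<.042)]
f=least_squares(lambda x:np.hypot(Q[:,0]-x[0],Q[:,1]-x[1])-.038,[0,0],loss='soft_l1',f_scale=.0005);print(len(Q),f.x*1000,abs(f.fun).mean())
E
```

```text
[ 0.48899271 -0.14758559  0.06904386] 209.45844089203533 [ 0.08936255  0.21231153 -0.72778967] [ 0.06517186  0.0455178  -0.00339272] 0.012819805159375985 29.9694483645726
162 [-0.10871459 -0.00058692] 0.00043454500545139107
```

Gripped, with the lid's axis on the TCP line to within 0.2 mm. I lift it and carry it over to the canister.

Call:
servo_tool(
  rows=[1,0,0,-0.02,0,1,0,0,-0.04,0,1,0,0,-0.04,0,1,0,0,-0.04,0,1,0,0,-0.031,0],
)

```text
time: 6.4
position: [0.4894, -0.1478, 0.2431]
tool_rot: [-0.254, 0.967, -0.001, 0.001]
ft_force: [0.8, -0.1, -1.3]
grip_width: 0.0124
grip_force: 30.0
```

Call:
servo_tool(
  rows=[1,-0.0095,0.0135,0,0,1,-0.019,0.0271,0,0,1,-0.019,0.0271,0,0,1,-0.019,0.0271,0,0,1,-0.019,0.0271,0,0],
)

```text
time: 6.82
position: [0.5031, 0.0019, 0.2402]
tool_rot: [-0.254, 0.967, 0.0, 0.0]
ft_force: [-0.4, -0.8, -0.8]
grip_width: 0.0128
grip_force: 30.0
```

Call:
servo_tool(
  rows=[1,-0.019,0.0271,0,0,1,-0.019,0.0271,0,0,1,-0.019,0.0271,0,0,1,-0.019,0.0271,0,0,1,-0.019,0.0271,0,0],
)

```text
time: 7.23
position: [0.5191, 0.167, 0.24]
tool_rot: [-0.254, 0.967, -0.0, -0.0]
ft_force: [0.8, 0.3, -1.0]
grip_width: 0.013
grip_force: 30.0
```

Call:
servo_tool(
  rows=[1,-0.019,0.0271,0,0,1,-0.019,0.0271,0,0,1,-0.0087,0.0134,0,-2.85,1,0,0,0,-2.85,1,0,0,0,-2.85],
)

```text
time: 7.65
position: [0.5264, 0.2487, 0.2396]
tool_rot: [-0.328, 0.945, 0.0, -0.0]
ft_force: [0.3, -0.2, -1.8]
grip_width: 0.0127
grip_force: 30.0
```

Call:
servo_tool(
  rows=[1,0,0,0,0,1,0,0,0,0,1,0,0,0,0],
)

```text
time: 7.9
position: [0.5268, 0.2469, 0.2399]
tool_rot: [-0.325, 0.946, 0.0, -0.0]
ft_force: [0.0, -0.2, -0.7]
grip_width: 0.0131
grip_force: 30.0
```

```bash
python3 - <<'E'
from h import *
o=robot.get_obs(); print(o['position'],yaw(o),o['ft_force'],o['moment'],o['grip_width'],goto(o,[.527,.247,.205],218))
p=robot.camera('top'); w=robot.camera('wrist'); s=robot.camera('scene')
a=cv2.resize(w['pixels'][:,:,::-1][60:340,120:520],(800,560))
cv2.imwrite('pics/w4.png',a)
for n,q in (('top',p),('wrist',w),('scene',s)):
  for k in ('canister_mouth','entry_slot','canister','lid_seat','lid_pin'): print(n,k,[(round(d['score'],2),d['at']) for d in robot.place_of(q,k)[:4]])
c=proj(s,[.527,.247,.17])[0].round().astype(int); b=s['pixels'][:,:,::-1][c[1]-40:c[1]+40,c[0]-40:c[0]+40]
cv2.imwrite('pics/s4.png',cv2.resize(b,(560,560),interpolation=cv2.INTER_CUBIC)); print(c)
E
```

```text
[0.52680093 0.24688867 0.23992015] 217.93071210146655 [ 0.03670761 -0.15373532 -0.65633852] [ 0.08994076  0.04995726 -0.05039537] 0.01306556445039511 (array([-0.2, -0. , 34.9]), np.float64(-0.07))
top canister_mouth [(0.67, [0.5229, 0.2456, 0.163])]
top entry_slot [(0.43, [0.5297, -0.2311, 0.0004])]
top canister [(0.96, [0.5273, 0.2455, 0.0012])]
top lid_seat [(0.95, [0.8264, -0.1567, 0.0417]), (0.81, [0.2558, -0.2538, 0.0254]), (0.68, [0.5264, 0.2484, 0.2288]), (0.58, [0.4807, 0.0696, 0.0391])]
top lid_pin [(0.8, [0.2414, -0.2806, 0.0124]), (0.74, [0.7981, -0.1265, 0.0163]), (0.71, [0.4398, 0.0757, 0.0204]), (0.68, [0.5524, 0.2652, 0.2154])]
wrist canister_mouth [(0.64, [0.5293, 0.2461, 0.2065])]
wrist entry_slot [(0.47, [0.5284, 0.2435, 0.2064])]
wrist canister []
wrist lid_seat [(0.97, [0.8258, -0.1547, 0.0348]), (0.63, [0.5231, 0.2449, 0.2292]), (0.56, [0.4821, 0.0733, 0.0386])]
wrist lid_pin [(0.96, [0.4365, 0.0755, 0.0201]), (0.92, [0.7975, -0.1274, 0.0181]), (0.88, [0.5444, 0.2677, 0.2172])]
scene canister_mouth [(0.88, [0.5298, 0.2495, 0.1616])]
scene entry_slot [(0.84, [0.5518, 0.2644, 0.1617])]
scene canister [(0.81, [0.525, 0.242, 0.0014])]
scene lid_seat [(0.91, [0.4833, 0.072, 0.0366]), (0.91, [0.2606, -0.2594, 0.029]), (0.86, [0.5281, 0.2461, 0.2322]), (0.85, [0.8181, -0.1534, 0.0383])]
scene lid_pin [(0.75, [0.7994, -0.1261, 0.0196]), (0.74, [0.7023, 0.0166, -0.0022]), (0.65, [0.5503, 0.266, 0.2141]), (0.63, [0.4349, 0.0774, 0.0216])]
[358 143]
```

View pics/w4.png

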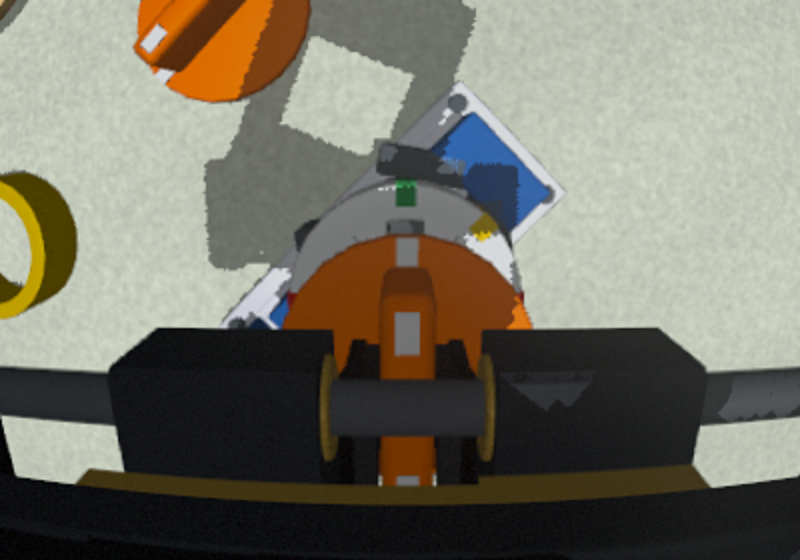

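The wrist picture shows the pointer (407,250), slot (404,228) and green mark (405,193) in line. I descend in stages and watch the force.

Call:
servo_tool(
  rows=[1,0,0,0.015,0,1,0,0,0.015,0,1,0,0,0.008,0,1,0,0,0.005,0,1,0,0,0.003,0],
)

```text
time: 9.22
position: [0.5268, 0.2471, 0.1934]
tool_rot: [-0.326, 0.945, 0.0, -0.001]
ft_force: [0.4, -0.3, -1.2]
grip_width: 0.0128
grip_force: 30.0
```

Call:
servo_tool(
  rows=[1,0,0,0.002,0,1,0,0,0.002,0,1,0,0,0.002,0,1,0,0,0,0,1,0,0,0,0],
)

```text
time: 9.63
position: [0.5271, 0.2472, 0.1883]
tool_rot: [-0.326, 0.945, -0.0, 0.0]
ft_force: [0.4, 0.5, -1.2]
grip_width: 0.0127
grip_force: 30.0
```

```bash
python3 - <<'E'
from h import *
o=robot.get_obs(); print(o['position'],yaw(o),o['ft_force'],o['moment'],o['grip_width'],goto(o,[.527,.247,.171],218))
E
```

```text
[0.52714215 0.24716468 0.18830006] 218.0120259357096 [ 0.40347502  0.45432031 -1.20549979] [ 0.07400784  0.04879641 -0.02419602] 0.012732626747820537 (array([ 0.2, -0. , 17.3]), np.float64(0.01))
```

Call:
servo_tool(
  rows=[1,0,0,0.002,0,1,0,0,0.002,0,1,0,0,0.002,0,1,0,0,0.001,0,1,0,0,0,0],
)

```text
time: 10.05
position: [0.5267, 0.2471, 0.1807]
tool_rot: [-0.326, 0.945, 0.0, -0.0]
ft_force: [0.5, 0.0, -1.2]
grip_width: 0.0131
grip_force: 30.0
```

Call:
servo_tool(
  rows=[1,0,0,0.002,0,1,0,0,0.002,0,1,0,0,0.002,0,1,0,0,0.001,0,1,0,0,0,0],
)

```text
time: 10.47
position: [0.5268, 0.247, 0.1737]
tool_rot: [-0.326, 0.945, 0.0, -0.0]
ft_force: [-0.1, 0.4, -1.5]
grip_width: 0.0126
grip_force: 30.0
```

Call:
servo_tool(
  rows=[1,0,0,0.001,0,1,0,0,0.001,0,1,0,0,0.0005,0,1,0,0,0.0005,0,1,0,0,0,0],
)

```text
time: 10.88
position: [0.5269, 0.2471, 0.1709]
tool_rot: [-0.326, 0.945, 0.0, -0.0]
ft_force: [-0.1, 0.2, -0.8]
grip_width: 0.0127
grip_force: 30.0
```

```bash
python3 - <<'E'
from h import *
o=robot.get_obs(); print(o['position'],yaw(o),o['ft_force'],o['moment'],o['grip_width'],goto(o,[.527,.247,.171],218))
E
```

```text
[0.52693542 0.24712254 0.17094038] 218.00918880561713 [-0.06740653  0.20270117 -0.81768856] [0.12579933 0.07197426 0.02132319] 0.012738620470110673 (array([ 0. , -0.1, -0.1]), np.float64(0.01))
```

Call:
servo_tool(
  rows=[1,0,0,0.0005,0,1,0,0,0,0,1,0,0,0,0],
)

```text
time: 11.13
position: [0.5271, 0.2472, 0.1708]
tool_rot: [-0.326, 0.945, -0.0, 0.0]
ft_force: [-0.3, -1.2, 1.5]
grip_width: 0.0125
grip_force: 30.0
```

Call:
servo_tool(
  rows=[1,0,0,0.0005,0,1,0,0,0,0,1,0,0,0,0],
)

```text
time: 11.38
position: [0.5271, 0.2471, 0.1708]
tool_rot: [-0.326, 0.945, -0.0, 0.0]
ft_force: [-1.0, -0.6, 5.8]
grip_width: 0.013
grip_force: 30.0
```

Call:
servo_tool(
  rows=[1,0,0,0.0005,0,1,0,0,0,0,1,0,0,0,0],
)

```text
time: 11.63
position: [0.5271, 0.2471, 0.1707]
tool_rot: [-0.326, 0.945, -0.0, 0.0]
ft_force: [-1.3, -0.8, 8.4]
grip_width: 0.013
grip_force: 30.0
```

Seated, pressing about 9 N. Now I turn clockwise (positive about tool z), checking as I go.

Call:
servo_tool(
  rows=[1,0,0,0,2,1,0,0,0,3,1,0,0,0,3,1,0,0,0,3,1,0,0,0,3],
)

```text
time: 12.05
position: [0.5274, 0.2471, 0.1707]
tool_rot: [-0.207, 0.978, -0.0, 0.001]
ft_force: [-2.3, -1.8, 7.8]
grip_width: 0.0125
grip_force: 30.0
```

```bash
python3 - <<'E'
from h import *
o=robot.get_obs(); print(o['position'],yaw(o),o['ft_force'],o['moment'],o['grip_width'],goto(o,[.527,.247,.171],173))
E
```

```text
[0.52737321 0.24713873 0.17074952] 203.89275035536414 [-2.32152524 -1.84346914  7.75993299] [-0.01173987  0.45696771  0.12091238] 0.012520962871761056 (array([ 0.4,  0. , -0.3]), np.float64(30.89))
```

Call:
servo_tool(
  rows=[1,0,0,0,4,1,0,0,0,4,1,0,0,0,4,1,0,0,0,4,1,0,0,0,4],
)

```text
time: 12.47
position: [0.5276, 0.2473, 0.1708]
tool_rot: [-0.033, 0.999, 0.0, 0.001]
ft_force: [-0.8, -0.5, 7.5]
grip_width: 0.0127
grip_force: 30.0
```

Call:
servo_tool(
  rows=[1,0,0,0,3,1,0,0,0,3,1,0,0,0,2,1,0,0,0,0,1,0,0,0,0],
)

```text
time: 12.88
position: [0.5277, 0.2474, 0.1708]
tool_rot: [0.035, 0.999, 0.0, 0.001]
ft_force: [-1.8, -0.2, 6.9]
grip_width: 0.0127
grip_force: 30.0
```

```bash
python3 - <<'E'
from h import *
o=robot.get_obs(); print(o['position'],yaw(o),o['ft_force'],o['moment'],o['grip_width'],goto(o,[.527,.247,.171],173))
w=robot.camera('wrist'); cv2.imwrite('pics/w5.png',cv2.resize(w['pixels'][:,:,::-1][60:340,120:520],(800,560)))
for z in (.16,):
  for a in (173,353): print(a,(wproj(w,o,[.527+.044*np.cos(np.radians(a)),.247+.044*np.sin(np.radians(a)),z])-[120,60])*2)
E
```

```text
[0.52770399 0.24737299 0.17075341] 175.99675004009583 [-1.75379414 -0.15364609  6.94766015] [ 0.00822182  0.32154471 -0.06515598] 0.012747207097436366 (array([ 0.7, -0.4, -0.2]), np.float64(3.0))
173 [[410.06715659 208.37178322]]
353 [[395.38222968 483.88140449]]
```

View pics/w5.png

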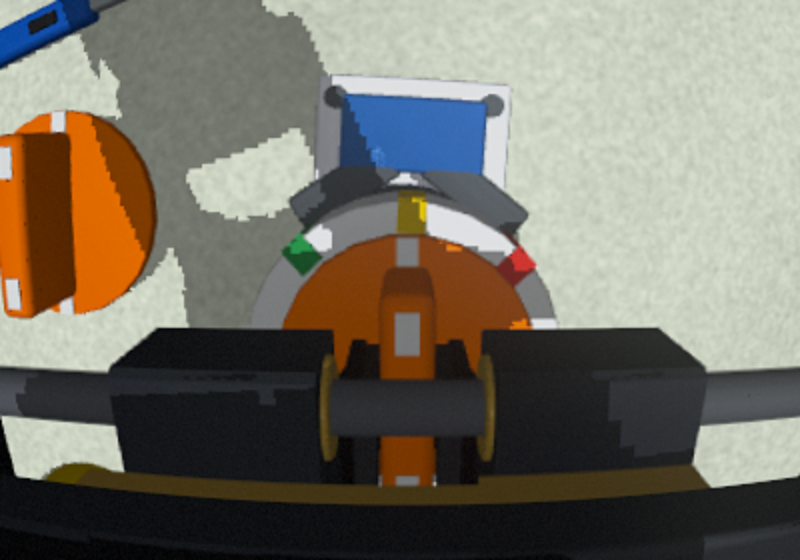

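The yellow mark (412,212) is slightly right of the pointer (407,250). Green at (302,255) and red at (517,264) suggest about 2.4–3° of clockwise turn remains. I finish that now.

Call:
servo_tool(
  rows=[1,0,0,0,1,1,0,0,0,1,1,0,0,0,0.7,1,0,0,0,0,1,0,0,0,0],
)

```text
time: 13.35
position: [0.5277, 0.2474, 0.1708]
tool_rot: [0.058, 0.998, 0.0, 0.001]
ft_force: [-0.8, -1.4, 7.2]
grip_width: 0.0128
grip_force: 30.0
```

Call:
servo_tool(
  rows=[1,0,0,0,0,1,0,0,0,0,1,0,0,0,0],
)

```text
time: 13.6
position: [0.5277, 0.2474, 0.1707]
tool_rot: [0.058, 0.998, 0.0, 0.001]
ft_force: [-1.0, -0.7, 7.5]
grip_width: 0.0129
grip_force: 30.0
```

```bash
python3 - <<'E'
from h import *
o=robot.get_obs(); print(o['position'],yaw(o),o['ft_force'],o['moment'],o['grip_width'],o['joint_velocities'])
w=robot.camera('wrist'); cv2.imwrite('pics/w6.png',cv2.resize(w['pixels'][:,:,::-1][120:240,240:400],(800,600)))
p=robot.camera('top'); print([(d['score'],d['at']) for q in('carton','tape_roll','cutter') for d in robot.place_of(p,q)[:2]])
E
```

```text
[0.52773486 0.24735626 0.17074263] 173.32032121461768 [-0.96356875 -0.71793895  7.51756068] [0.050023   0.30945927 0.01756038] 0.012947780689180566 [ 0.00190901  0.00028458 -0.00271684  0.00056816  0.00090382  0.00038569]
[(0.58, [0.5582, -0.3089, 0.0275]), (0.91, [0.7018, 0.0153, -0.002]), (0.74, [0.3727, 0.0259, 0.0031])]
```

View pics/w6.png

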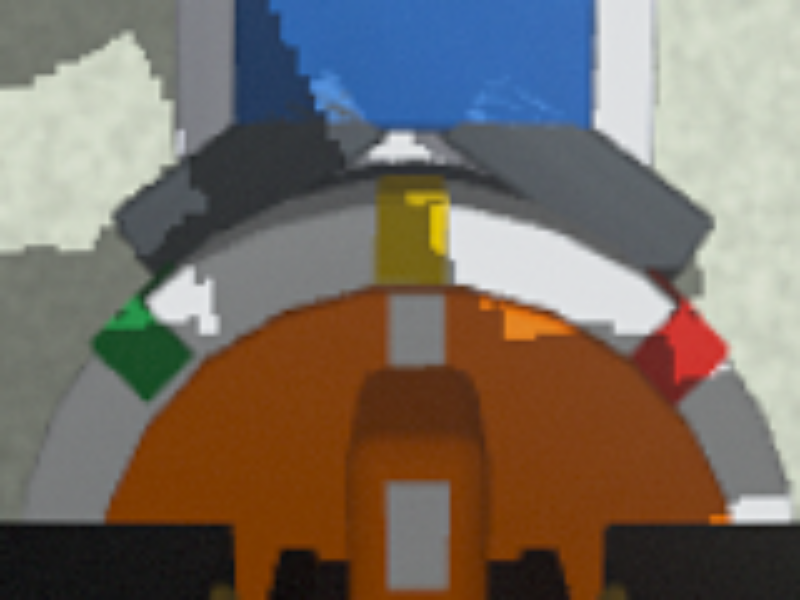

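The pointer (417,330) sits squarely under the yellow mark (413,230), with green and red level on either side. The lid is flat, gripped and still, and the other objects haven't moved, so I hand in.

```bash
python3 -c "
from rig import robot
print(robot.hand_in())"
```

```text
the job is handed in; nothing more can be done
None
```

I handed the job in at about 14 s, with the lid in the canister, its bar at the yellow halfway marks, flat on the rim, still gripped and at rest. I stopped short of the catch, and the carton, tape roll and cutter showed no movement in the last camera check.

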